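Refit the pointer knob on a bench unit and turn it fully up

ROBOT

A 6-joint arm with a two-finger parallel gripper is mounted at the origin on the work surface. World frame = base frame: x ahead of the robot, y to its left, z up, the work surface at z = 0. Lengths are in m, angles in rad, forces in N, time in s.
With the tool pointing down it reaches from about 0.375 to 0.9 m from the base axis. Payload 3.1 kg.
Tool frame: the origin (TCP) lies between the finger pads; the fingertips stand 17 mm ahead of it and the grasp point (between the pads) lies 2 mm behind it; z points along the fingers, y is the line along which they close (so a half turn about z gives the same grasp; the last joint's range is limited). The gripper opens to 87 mm and grips with 3 to 60 N. Pads are 19 mm wide; open, the fingers measure 117 mm over their backs; the gripper's body (75 mm by 190 mm) begins 51 mm behind the grasp point.
Start: joints at [-1.472, 0.527, 1.433, -0, 1.181, -0.178], TCP at [0.171, -0.601, 0.24] pointing down, gripper open.
Joint ranges: [-3.08, 3.08], [-0.75, 2.2], [0.22, 2.44], [-1.43, 4.57], [0, 2.65], [-2.85, 2.85]. Speed limits (rad/s): [2.79, 2.79, 3.14, 3.14, 3.14, 3.14].

INTERFACE

Orientations are given as a rotation vector (axis times angle).
In Python, from station import arm gives the robot as it stands.
- The arm moves only by the shell command python3 -m handwheel 'ROWS' [FORCE]. ROWS is JSON, a list of rows, each a list of 5 numbers: the shift along the tool's x, y, z in cm, then the turn about the tool's z in rad, then the finger opening in cm, from 0 to 8.7. In form: [[x, y, z, roll, fingers], ...]. A call has 1 to 8 rows; each row is the pose to reach, as a shift and turn from the pose commanded when the call began, along the tool's axes at that moment; what a row does not reach only later rows make up. A row lasts 1/8 s, in which the tool goes at most 62.5 mm and 10.7 degrees, less where a joint would pass 70% of its speed; a pose out of reach is approached as far as the arm can. A call with a gripper value outside its range is refused whole. The fingers move at their own pace and stop on an object; FORCE is the grip in N (left out, the last holds). Time passes only in rows, so rows that repeat a pose let the fingers close. It gives the time, the measured TCP pose, the force, the opening and the grip force at its end, in the units of the state.
- arm.observe(): the state, without advancing time (a new reading comes with each control period).
- arm.snapshot(name): name is "side" or "top"; returns a dict with "pixels" (400x640x3 uint8, red, green, blue), "depth" (400x640 float32, m along the optical axis (not along the pixel's ray), 0 where there is no reading), "intrinsics" (3x3 intrinsics, pixels), "camera_from_world" (4x4, takes a point from world to camera coordinates). Camera axes: x right, y up, looking along -z (the intrinsics and any distortion apply to the point x, -y, -z); pixel columns grow to the right and rows downward; lengths in m; the calibration is good to about 2 mm. A picture is of the moment at which its call begins.
- arm.hand_in(): hands the job in; it is judged then, once.
Trained networks look in a picture, given as the dict that the camera call returned (one of the last four; its "shot" number tells which), for a name from the list of things; names that differ only in an ending like _2 or _b are one class to them, and where a whole thing is asked for, a point or a joint stands for the part that bears it (a point fixed in the world has none). Each returns a list of dicts, best first, with "p" (0 to 1); they miss things now and then, are a little off and sometimes report something else, mostly with a low value. They report only what shows in the picture. A call takes as long as a camera call. They do not tell look-alikes from the thing itself.
- arm.boxes_of(picture, query): "rect" ([left, top, right, bottom] in pixels, round what is visible of it).
The state is a dict: "time": time; "qpos": joint angles; "qd": joint speeds; "joint_torque": joint torques, N m; "eef_pos": TCP position; "tcp_rot": TCP orientation; "ft_force": force on the tool from outside, world axes, zero at the start; "torque": the same for the moment, N m; "grip_width": finger opening in m; "grasp_force": force on a finger pad.
Only numpy, scipy, OpenCV 4.12 (cv2) and the standard library are available. Lean on these libraries where they do the work, as an engineer would, in place of code of your own. Each camera call takes 0.05 s, during which the arm holds its last target. There are 200 camera calls.

TASK

The tilted bench unit has lost its pointer knob, which is lying on the bench: push it fully home on the unit's flat-sided spindle, pointer nose on the side of the spindle's flat, and only then turn it clockwise to the end stop. Let go of it, and leave everything else on the bench where it is.

Things in the scene. Friction and masses are not known exactly. Their poses are not given: they have to be found in the camera images.
- knob_centre (a point): Loose grey plastic pointer knob, 44 mm high, about 60 g, standing on its underside; point on its axis, half-way up (22 mm). Eight-sided skirt 40 mm across up to 16 mm, round cap 46 mm wide from 16 to 21 mm, straight grip bar from 21 to 44 mm. Bar 12 mm thick, from x = -21 to +19 mm; a 7 mm thick nose goes on to x = +31 mm, dark line on top. Axes: z up, x to the nose.
- knob_bore (a point): Mouth of the knob's bore, centre of its underside, same axes as the knob. The bore is D-shaped, 15.6 mm across, 16 mm deep, its flat on the nose (+x) side 1.5 mm from the axis: it goes on the spindle only with the nose on the side of the spindle's flat, to within about 8 degrees (clearance 0.8 to 1 mm all round).
- spindle_seat (a point): Foot of the bare steel half-moon spindle on the unit's sloping panel: the point on its axis on the upper face of the aluminium dial disc (66 mm wide, 3 mm thick, turns with it), where the knob's underside comes to rest. Axes: z along the spindle, outward, square to the panel, 32 degrees from vertical, leaning to the robot's side; x to the flat. A black line on the disc runs outward on the flat's side.
- spindle_tip (a point): Free end of the same spindle, on its axis, 15 mm out from the seat, same axes. The spindle is 14 mm in diameter with half of it cut away: the flat is 0.5 mm from the axis on its +x side; the last 3 mm are tapered.
- spindle (a joint): Spindle angle, rad: 0 = anticlockwise stop, the flat 0.8 rad to the left of straight up the slope; grows clockwise looking at the panel (a negative turn about the spindle's z) to the end stop at 1.6. Starts at 0.1 to 0.6. Stiff (about 0.03 N m), stays where it is left; the fitted knob has 0.2 to 0.4 rad of play on it either way.
- unit: The bench unit: fixed cream case, 260 mm wide, 190 mm up the slope, 55 mm thick, tilted 32 degrees on a wire stand, panel facing up and towards the robot (its -x side); origin on the bench under the case's centre. The spindle is on the right half of the panel seen from the robot; nothing else on the panel stands up more than 10 mm.
- round_knob_centre (a point): Bystander: spare round grey knob, 46 mm wide, 34 mm high, no nose, standing on the bench; the point is on its axis half-way up. It and the pointer knob may have swapped places.
- board: Bystander: green circuit board 80 x 120 mm on 10 mm standoffs, about 24 mm high in all; origin under its centre.
- screwdriver: Bystander: screwdriver lying on the bench, near the right-hand side; origin under its middle.
- carton: Bystander: small cardboard box 90 x 70 x 50 mm; origin under its centre.
- spool: Bystander: white plastic spool, 56 mm wide, 46 mm high, standing on end; origin under its centre.
- adapter: Bystander: black plug adapter block 22 x 40 mm with two brass sockets, 32 mm high; origin under its centre.
Mind the look-alikes: they are no part of the job. Leave any orange or purple look-alike of the part that bears knob_centre alone.

How it is judged:
On the way, in this order (a step that is already met when the one before it is completed fails the run):
1. the pointer knob is fully home on the spindle (underside within 2.5 mm of the disc) before the spindle has been turned up (still below 1.2 rad) (z of knob_centre in the frame of spindle_seat between 0.0195 and 0.0245 m and x of knob_centre in the frame of spindle_seat between -0.004 and 0.004 m and y of knob_centre in the frame of spindle_seat between -0.004 and 0.004 m and angle between the z axis of knob_centre and the z axis of spindle_seat, either way round below 0.15 rad and angle between the x axis of knob_centre and the x axis of spindle_seat, either way round below 0.7 rad and value of joint spindle below 1.2 rad), for 0.2 s.
2. the spindle is at its clockwise end stop (1.45 rad or more), the knob still home (z of knob_centre in the frame of spindle_seat between 0.0195 and 0.0245 m and x of knob_centre in the frame of spindle_seat between -0.004 and 0.004 m and y of knob_centre in the frame of spindle_seat between -0.004 and 0.004 m and angle between the z axis of knob_centre and the z axis of spindle_seat, either way round below 0.15 rad and angle between the x axis of knob_centre and the x axis of spindle_seat, either way round below 0.7 rad and value of joint spindle above 1.45 rad), for 0.2 s.
At the end, for the whole second after the job is handed in: The pointer knob is home on the spindle (underside within 2.5 mm of the disc, within 4 mm of the axis, square to within 0.15 rad, nose within 0.7 rad of the flat's direction), and the spindle stands still within 0.15 rad of its clockwise end stop (all of step 2 and velocity of joint spindle between -0.05 and 0.05 rad/s); the robot touches nothing.
It fails at once if a bystander (spare round knob, circuit board, screwdriver, carton, spool or plug adapter) is moved more than 20 mm (distance of any of round_knob_centre, board, screwdriver, carton, spool, adapter from where it was at the start of the episode above 0.02 m).
It also fails if it takes over 51 s, if anything falls off the work surface, if the arm or the gripper's body presses on something with over 40 N, if the wrist force passes 120 N, or if a joint passes its speed limit or range.

## Working session

There is one attempt and no reset: what is moved stays moved. The work goes in short steps, Python scripts to look and compute and a shell command to move; the robot and the scene stay as the last step left them, time stands still between calls to the robot, and variables do not carry over. Pictures are saved under pics/ and viewed, at most 10 in all, crops included, and the job is handed in when it is done.

```bash
ls; mkdir -p pics; cat > h.py <<'E'
import numpy as np,cv2,pickle
from scipy.spatial.transform import Rotation as R
def world(s,pts=None):
    K=s["intrinsics"];d=s["depth"];T=np.linalg.inv(s["camera_from_world"])
    v,u=np.mgrid[0:400,0:640]
    P=np.stack([(u-K[0,2])/K[0,0]*d,-(v-K[1,2])/K[1,1]*d,-d],-1)
    W=P@T[:3,:3].T+T[:3,3]; W[d<=0]=np.nan
    return W
def px(s,p):
    K=s["intrinsics"];c=s["camera_from_world"]@np.r_[p,1]
    return K[0,0]*c[0]/-c[2]+K[0,2],K[1,1]*-c[1]/-c[2]+K[1,2]
E
python3 - <<'E'
from station import arm
from h import *
print({k:np.round(v,3) for k,v in arm.observe().items()})
for n in("top","side"):
    s=arm.snapshot(n);pickle.dump(s,open(n+".pkl","wb"));cv2.imwrite(f"pics/{n}0.png",s["pixels"][...,::-1])
    W=world(s);T=np.linalg.inv(s["camera_from_world"]);print(n,T[:3,3].round(3),(-T[:3,2]).round(2),s["intrinsics"][0,0],s.keys())
    for q in("knob_centre","round_knob_centre","spindle_tip","unit","board","screwdriver","carton","spool","adapter"):
        for r in arm.boxes_of(s,q)[:3]:
            a,b,c,d=[int(x) for x in r["rect"]]
            m=W[(b+d)//2,(a+c)//2]
            print(q,round(r["p"],2),[a,b,c,d],m.round(3))
E
```

```text
pics
{'time': np.float64(0.0), 'qpos': array([-1.471,  0.528,  1.434, -0.   ,  1.181, -0.179]), 'qd': array([0.   , 0.   , 0.001, 0.   , 0.001, 0.002]), 'joint_torque': array([-1.0000e-03, -4.4004e+01, -1.7660e+01,  6.3000e-02,  5.8000e-02,
       -0.0000e+00]), 'eef_pos': array([ 0.171, -0.6  ,  0.239]), 'tcp_rot': array([-3.109, -0.435, -0.   ]), 'ft_force': array([0.011, 0.54 , 1.116]), 'torque': array([-0.003,  0.025,  0.009]), 'grasp_force': np.float64(0.0), 'grip_width': np.float64(0.087)}
top [ 0.467 -0.096  0.936] [ 0.1  -0.02 -0.99] 393.622721881642 dict_keys(['pixels', 'depth', 'intrinsics', 'camera_from_world', 'shot'])
knob_centre 0.87 [328, 211, 348, 228] [ 0.515 -0.173  0.044]
knob_centre 0.8 [352, 276, 376, 303] [ 0.36  -0.234  0.042]
knob_centre 0.57 [356, 239, 374, 262] [ 0.446 -0.238  0.024]
round_knob_centre 0.79 [347, 168, 369, 188] [ 0.611 -0.218  0.035]
spindle_tip 0.84 [214, 150, 247, 179] [0.623 0.065 0.104]
spindle_tip 0.55 [131, 110, 273, 226] [0.612 0.124 0.107]
unit 0.85 [129, 108, 277, 228] [0.612 0.122 0.106]
unit 0.33 [280, 252, 299, 264] [ 0.424 -0.064
[... 534 characters left out ...]
])
knob_centre 0.88 [278, 295, 310, 328] [ 0.44  -0.254  0.023]
knob_centre 0.74 [304, 252, 325, 286] [ 0.504 -0.193  0.04 ]
knob_centre 0.67 [251, 259, 278, 289] [ 0.422 -0.155  0.026]
round_knob_centre 0.79 [358, 260, 382, 289] [ 0.599 -0.232  0.024]
spindle_tip 0.75 [301, 150, 330, 177] [0.624 0.06  0.102]
unit 0.63 [244, 113, 367, 217] [0.606 0.075 0.094]
board 0.58 [192, 182, 234, 219] [0.398 0.142 0.012]
screwdriver 0.93 [265, 355, 391, 400] [ 0.437 -0.384  0.025]
carton 0.69 [376, 203, 431, 251] [ 0.714 -0.167  0.049]
carton 0.52 [277, 294, 310, 326] [ 0.44  -0.248  0.02 ]
adapter 0.55 [243, 240, 257, 262] [ 0.419 -0.082  0.024]
adapter 0.51 [377, 205, 432, 251] [ 0.713 -0.172  0.051]
```

```bash
python3 - <<'E'
from h import *
s=pickle.load(open("top.pkl","rb"));im=s["pixels"][...,::-1]
a=cv2.resize(im[130:310,200:400],None,fx=4,fy=4,interpolation=cv2.INTER_CUBIC)
cv2.imwrite("pics/topcrop.png",cv2.resize(im[140:310,200:440],(800,567),interpolation=cv2.INTER_CUBIC))
s=pickle.load(open("side.pkl","rb"));im=s["pixels"][...,::-1]
cv2.imwrite("pics/sidecrop.png",cv2.resize(im[110:340,180:440],(678,600),interpolation=cv2.INTER_CUBIC))
E
```

```text
(no output)
```

View pics/topcrop.png

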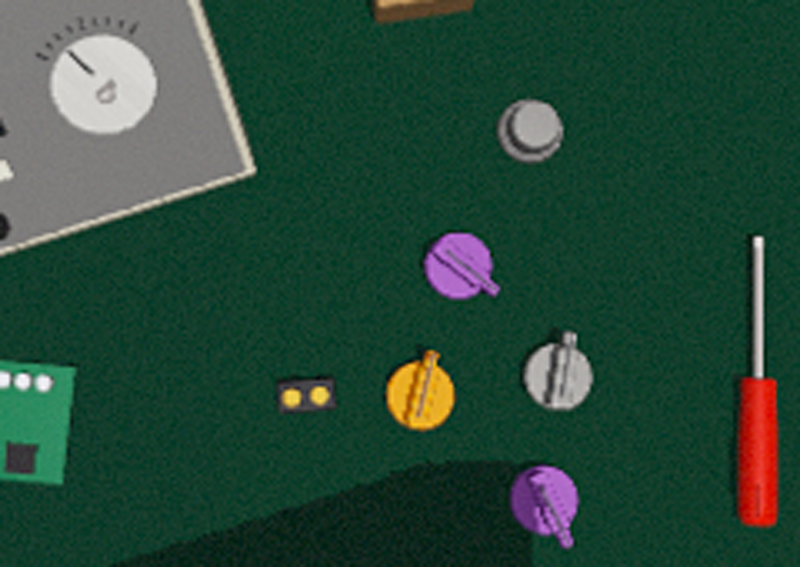

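View pics/sidecrop.png

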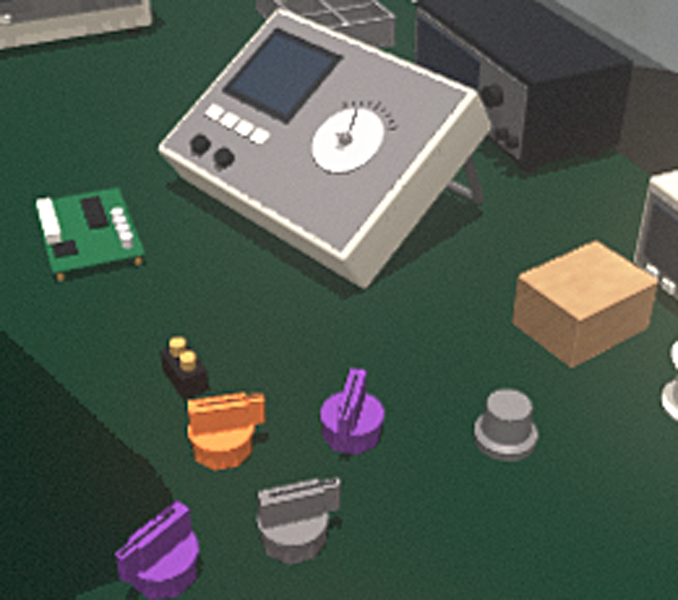

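The top view shows the grey pointer knob at full-image px (367,252) with its nose pointing up (+x). The round spare is at (358,178) and the spindle and disc are at (231,166). The disc's black line points up-left, about 30° left of up-slope. Purple and orange look-alikes surround the knob. Next I'll measure the panel, disc and knob.

```bash
cat > meas.py <<'E'
from h import *
def panel(s,c0=(0.627,0.065)):
    W=world(s);im=s["pixels"].astype(float)
    d=np.hypot(W[...,0]-c0[0],W[...,1]-c0[1])
    g=im.mean(-1);sat=im.max(-1)-im.min(-1)
    disc=(d<.05)&(g>185)&(sat<25)&(W[...,2]>.06)
    P=W[disc];
    for _ in range(4):
        m=np.median(P,0);n=np.linalg.svd(P-P.mean(0),full_matrices=0)[2][2];n*=np.sign(n[2])
        e=(P-P.mean(0))@n;P=P[abs(e-np.median(e))<.003]
    # circle centre via convex hull / min enclosing in-plane
    up=np.array([0,0,1])-n*n[2];up/=np.linalg.norm(up);ri=np.cross(up,n)
    o=P.mean(0)
    q=np.stack([(P-o)@ri,(P-o)@up],1).astype(np.float32)
    (cx,cy),r=cv2.minEnclosingCircle(q)
    c=o+cx*ri+cy*up
    # black line: ray/plane intersection of dark pixels on disc
    T=np.linalg.inv(s["camera_from_world"]);K=s["intrinsics"]
    v,u=np.mgrid[0:400,0:640]
    D=np.stack([(u-K[0,2])/K[0,0],-(v-K[1,2])/K[1,1],-np.ones(u.shape)],-1)@T[:3,:3].T
    X=T[:3,3]+D*(((c-T[:3,3])@n)/(D@n))[...,None]-c
    a,b=X@ri,X@up;rr=np.hypot(a,b)
    k=(rr<.027)&(rr>.011)
    w=np.clip(180-g,0,None)*k
    th=np.arctan2((w*a).sum(),(w*b).sum())
    return n,up,ri,c,r,th,np.degrees(np.arccos(n[2]))
E
python3 - <<'E'
from meas import *
for nm in("top","side"):
    s=pickle.load(open(nm+".pkl","rb"))
    n,up,ri,c,r,th,t=panel(s)
    print(nm,"n",n.round(3),"up",up.round(3),"c",c.round(4),"r",r.round(4),"line right-of-up",th.round(3),"tilt",t.round(1),"tip",(c+.015*n).round(4))
    W=world(s);im=s["pixels"].astype(float);sat=im.max(-1)-im.min(-1)
    k=(np.hypot(W[...,0]-.446,W[...,1]+.238)<.045)&(sat<25)&(W[...,2]>.015)
    b=k&(W[...,2]>.036);P=W[b][:,:2];C=P.mean(0);ax=np.linalg.svd(P-C)[2][0];ax*=np.sign(ax[0]);tt=(P-C)@ax
    print("bar n",b.sum(),"z",np.median(W[b][:,2]),"dir",np.degrees(np.arctan2(ax[1],ax[0])).round(1),"ends",(C+ax*tt.min()).round(4),(C+ax*tt.max()).round(4),"C",C.round(4))
    cp=k&(W[...,2]<.026);Q=W[cp][:,:2].astype(np.float32);print("cap",cv2.minEnclosingCircle(Q),cp.sum())
E
```

```text
Traceback (most recent call last):
AttributeError: 'float' object has no attribute 'round'
```

```bash
cat > run.py <<'E'
from meas import *
for nm in("top","side"):
    s=pickle.load(open(nm+".pkl","rb"))
    n,up,ri,c,r,th,t=panel(s)
    print(nm,"n",n.round(3),"up",up.round(3),"c",c.round(4),"r",r,"line right-of-up",th.round(3),"tilt",t.round(1),"tip",(c+.015*n).round(4))
    W=world(s);im=s["pixels"].astype(float);sat=im.max(-1)-im.min(-1)
    k=(np.hypot(W[...,0]-.446,W[...,1]+.238)<.045)&(sat<25)&(W[...,2]>.015)
    b=k&(W[...,2]>.036);P=W[b][:,:2];C=P.mean(0);ax=np.linalg.svd(P-C)[2][0];ax*=np.sign(ax[0]);tt=(P-C)@ax
    print("bar n",b.sum(),"z",np.median(W[b][:,2]),"dir",np.degrees(np.arctan2(ax[1],ax[0])).round(1),"ends",(C+ax*tt.min()).round(4),(C+ax*tt.max()).round(4),"C",C.round(4))
    cp=k&(W[...,2]<.026);Q=W[cp][:,:2].astype(np.float32);print("cap",cv2.minEnclosingCircle(Q),cp.sum())
E
python3 run.py
```

```text
top n [-0.501 -0.182  0.846] up [0.795 0.288 0.533] c [0.6213 0.0645 0.1008] r 0.03280474618077278 line right-of-up -0.472 tilt 32.2 tip [0.6138 0.0618 0.1135]
bar n 125 z 0.04394883899036317 dir -8.2 ends [ 0.4203 -0.2406] [ 0.4714 -0.2479] C [ 0.4438 -0.244 ]
cap ((0.44373613595962524, -0.24424834549427032), 0.02537214383482933) 190
side n [-0.493 -0.172  0.853] up [0.806 0.28  0.522] c [0.621  0.0659 0.1012] r 0.03583931177854538 line right-of-up -0.456 tilt 31.5 tip [0.6136 0.0633 0.114 ]
bar n 255 z 0.043639064574762965 dir -7.6 ends [ 0.4182 -0.2433] [ 0.469  -0.2501] C [ 0.4416 -0.2464]
cap ((0.4424456059932709, -0.24479997158050537), 0.02623017132282257) 268
```

```bash
cat > to.py <<'E'
# python3 to.py x y z yaw(deg): shift cm in current tool axes + roll needed
import sys
from h import *
from station import arm
def to(p,yaw):
    o=arm.observe();M=R.from_rotvec(o["tcp_rot"]).as_matrix()
    d=M.T@(np.array(p)-o["eef_pos"])*100
    y0=np.degrees(np.arctan2(M[1,0],M[0,0]))
    print("t",round(float(o["time"]),2),"tcp",o["eef_pos"].round(4),"yaw",y0.round(1),"toolz",M[:,2].round(3),"shift cm",d.round(2),"roll",np.radians((y0-yaw+180)%360-180).round(3),"F",o["ft_force"].round(1),"w",round(float(o["grip_width"]),4))
if __name__=="__main__": a=[float(x) for x in sys.argv[1:]];to(a[:3],a[3])
E
python3 to.py .5955 .0508 .150 19.6
```

```text
t 1.0 tcp [ 0.1714 -0.601   0.2396] yaw 15.9 toolz [-0. -0. -1.] shift cm [ 58.66 -51.05   8.95] roll -0.064 F [-0.   0.4 -0.3] w 0.0867
```

```bash
python3 -m handwheel '[[58.6,-51,0,-0.064,0],[58.6,-51,0,-0.064,0],[58.6,-51,0,-0.064,0],[58.6,-51,0,-0.064,0],[58.6,-51,0,-0.064,0],[58.6,-51,0,-0.064,0],[58.6,-51,0,-0.064,0],[58.6,-51,0,-0.064,0]]' 20; python3 to.py .5955 .0508 .150 19.6
```

```text
time: 2.0
eef_pos: [0.4452, -0.1804, 0.2399]
tcp_rot: [3.095, 0.534, 0.001]
ft_force: [1.2, 0.0, -1.0]
grip_width: 0.0152
grasp_force: 0.0
t 2.0 tcp [ 0.4452 -0.1804  0.2399] yaw 19.6 toolz [ 0.001 -0.001 -1.   ] shift cm [ 21.89 -16.76   8.99] roll -0.001 F [ 1.2  0.  -1. ] w 0.0152
```

```bash
python3 -m handwheel '[[21.9,-16.8,5,0,0],[21.9,-16.8,5,0,0],[21.9,-16.8,9,0,0],[21.9,-16.8,9,0,0],[21.9,-16.8,9,0,0],[21.9,-16.8,11,0,0],[21.9,-16.8,11.8,0,0],[21.9,-16.8,11.8,0,0]]'; python3 to.py .5955 .0508 .106 19.6
```

```text
time: 3.0
eef_pos: [0.5937, 0.0494, 0.1212]
tcp_rot: [-3.096, -0.533, 0.002]
ft_force: [-0.2, -0.0, -0.2]
grip_width: 0.0005
grasp_force: 0.0
t 3.0 tcp [0.5937 0.0494 0.1212] yaw 19.5 toolz [-0.001  0.    -1.   ] shift cm [ 0.22 -0.07  1.52] roll -0.001 F [-0.2 -0.  -0.2] w 0.0005
```

Descend to contact gently.

```bash
python3 -m handwheel '[[0.2,0,1.0,0,0],[0.2,0,1.3,0,0],[0.2,0,1.4,0,0],[0.2,0,1.4,0,0]]'; python3 to.py .5955 .0508 .106 19.6
```

```text
time: 3.5
eef_pos: [0.5961, 0.0503, 0.1077]
tcp_rot: [3.096, 0.534, 0.0]
ft_force: [-0.7, -0.5, 0.2]
grip_width: 0.0007
grasp_force: 0.0
t 3.5 tcp [0.5961 0.0503 0.1077] yaw 19.6 toolz [ 0.  0. -1.] shift cm [-0.04 -0.06  0.17] roll -0.001 F [-0.7 -0.5  0.2] w 0.0007
```

```bash
python3 -m handwheel '[[0,0,0.1,0,0],[0,0,0.2,0,0],[0,0,0.2,0,0]]'; python3 to.py .5955 .0508 .106 19.6
```

```text
time: 3.88
eef_pos: [0.5963, 0.0504, 0.1061]
tcp_rot: [3.096, 0.534, 0.001]
ft_force: [-0.5, 0.2, 3.8]
grip_width: 0.0005
grasp_force: 1.5
t 3.88 tcp [0.5963 0.0504 0.1061] yaw 19.6 toolz [ 0.001 -0.    -1.   ] shift cm [-0.07 -0.06  0.01] roll -0.0 F [-0.5  0.2  3.8] w 0.0005
```

```bash
python3 -m handwheel '[[0,0,0.06,0,0],[0,-0.25,0.06,0,0],[0,-0.5,0.06,0,0],[0,-0.75,0.06,0,0],[0,-1.0,0.06,0,0],[0,-1.1,0.06,0,0]]'; python3 to.py .5955 .0508 .106 19.6; python3 -m handwheel '[[-4,0,-3,0,4],[-9,0,-5,0,4],[-9,0,-5,0,4]]'; python3 - <<'E'
from station import arm
from meas import *
for nm in("top","side"):
    s=arm.snapshot(nm);pickle.dump(s,open(nm+".pkl","wb"));r=panel(s);print(nm,r[3].round(4),r[4],r[5].round(3),r[6].round(1))
E
```

```text
time: 4.62
eef_pos: [0.5925, 0.06, 0.1055]
tcp_rot: [3.094, 0.535, 0.001]
ft_force: [-1.7, -3.5, 5.3]
grip_width: 0.0009
grasp_force: 3.0
t 4.62 tcp [0.5925 0.06   0.1055] yaw 19.6 toolz [ 0.001 -0.002 -1.   ] shift cm [-0.03  0.97 -0.05] roll 0.0 F [-1.7 -3.5  5.3] w 0.0009
time: 5.0
eef_pos: [0.5037, 0.0307, 0.1554]
tcp_rot: [-3.095, -0.532, 0.005]
ft_force: [0.1, -0.2, 0.1]
grip_width: 0.0227
grasp_force: 0.0
top [0.6213 0.0647 0.1008] 0.03307880833745003 -0.084 32.5
side [0.6202 0.0671 0.101 ] 0.035887882113456726 0.017 31.0
```

```bash
python3 to.py .442 -.2442 .085 -8
```

```text
t 5.1 tcp [0.5079 0.0306 0.1551] yaw 19.5 toolz [ 0.001  0.    -1.   ] shift cm [-15.42  23.69   7.  ] roll 0.481 F [0.4 0.3 0. ] w 0.03
```

```bash
python3 - <<'E'
from h import *
s=pickle.load(open("top.pkl","rb"));im=s["pixels"][...,::-1]
cv2.imwrite("pics/spin.png",cv2.resize(im[140:200,195:285],(720,480),interpolation=cv2.INTER_CUBIC))
E
```

```text
(no output)
```

View pics/spin.png

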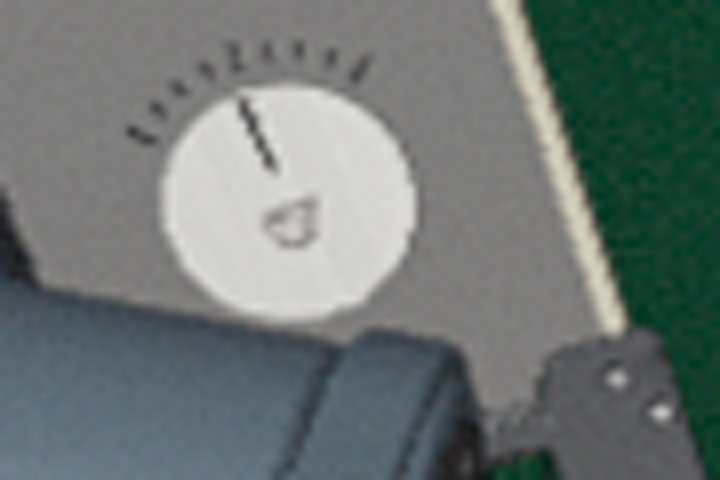

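The disc's black line, crop (272,170) to (243,97), is now parallel to the case edge, so the flat points straight up-slope. Next I'll go to the knob.

```bash
python3 -m handwheel '[[-15.4,23.7,0,0.48,4],[-15.4,23.7,0,0.48,4],[-15.4,23.7,0,0.48,4],[-15.4,23.7,3,0.48,4],[-15.4,23.7,6,0.48,4],[-15.4,23.7,7,0.48,4],[-15.4,23.7,7,0.48,4]]'; python3 to.py .442 -.2442 .045 -8; python3 - <<'E'
from station import arm
from h import *
s=arm.snapshot("side");im=s["pixels"][...,::-1]
cv2.imwrite("pics/g.png",cv2.resize(im[220:360,220:400],(720,560),interpolation=cv2.INTER_CUBIC))
E
```

```text
time: 5.98
eef_pos: [0.442, -0.2434, 0.0837]
tcp_rot: [-3.132, 0.217, 0.003]
ft_force: [0.1, 0.6, 0.3]
grip_width: 0.0403
grasp_force: 0.0
t 5.97 tcp [ 0.442  -0.2434  0.0837] yaw -7.9 toolz [-0.002  0.002 -1.   ] shift cm [0.02 0.08 3.87] roll 0.001 F [0.1 0.6 0.3] w 0.0403
```

View pics/g.png

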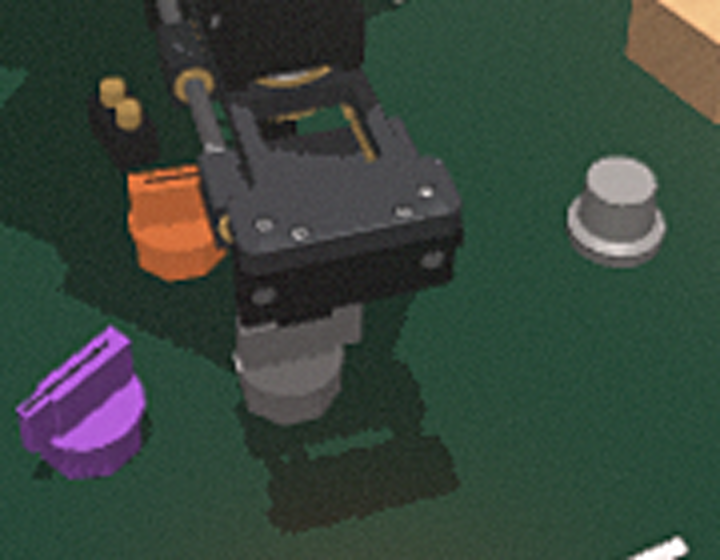

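The open gripper straddles the knob's bar, knob at crop (290,370), with nothing else in the way. I'll descend and grip.

```bash
python3 -m handwheel '[[0,0,2,0,4],[0,0,3.85,0,4],[0,0,3.85,0,4],[0,0,3.85,0,0.5],[0,0,3.85,0,0.5],[0,0,3.85,0,0.5],[0,0,3.85,0,0.5]]' 10; python3 -m handwheel '[[0,0,-5,0,0.5],[0,0,-10,0,0.5],[0,0,-13,0,0.5]]';python3 to.py .59 -.0 .18 19.6
```

```text
time: 6.9
eef_pos: [0.4421, -0.2445, 0.0469]
tcp_rot: [3.134, -0.217, 0.001]
ft_force: [-0.5, -0.9, 3.4]
grip_width: 0.0119
grasp_force: 10.0
time: 7.28
eef_pos: [0.4423, -0.2448, 0.1787]
tcp_rot: [3.132, -0.217, 0.003]
ft_force: [0.5, -0.0, 0.3]
grip_width: 0.012
grasp_force: 10.0
t 7.28 tcp [ 0.4423 -0.2448  0.1787] yaw -7.9 toolz [ 0.002 -0.002 -1.   ] shift cm [ 11.25 -26.28  -0.15] roll -0.481 F [ 0.5 -0.   0.3] w 0.012
```

```bash
cat > edge.py <<'E'
from meas import *
from station import arm
c=np.array([.621,.0653,.101]);up=np.array([.800,.284,.528]);ri=np.array([.335,-.942,0]);n=np.array([-.497,-.177,.849])
for nm in("top","side"):
    s=arm.snapshot(nm);pickle.dump(s,open(nm+".pkl","wb"))
    W=world(s)-c;a,b,e=W@ri,W@up,W@n
    for lo in(-.04,-.02,0,.02):
        m=(abs(a-lo)<.008)&(abs(e+.003)<.004)&(b<-.05)&(b>-.13)
        if m.sum(): i=np.where(m);q=b[m];j=q<np.quantile(q,.15);print(nm,lo,m.sum(),"min b",np.sort(q)[:3].round(4),"e there",np.median(e[m][j]).round(4))
s=pickle.load(open("side.pkl","rb"));im=s["pixels"][...,::-1]
cv2.imwrite("pics/h.png",cv2.resize(im[120:300,200:400],(667,600),interpolation=cv2.INTER_CUBIC))
E
python3 edge.py
```

```text
top -0.04 129 min b [-0.0937 -0.093  -0.093 ] e there -0.0044
top -0.02 125 min b [-0.0934 -0.0933 -0.0929] e there -0.0042
top 0 126 min b [-0.0943 -0.0936 -0.0924] e there -0.005
top 0.02 127 min b [-0.0929 -0.0929 -0.0921] e there -0.0041
```

View pics/h.png

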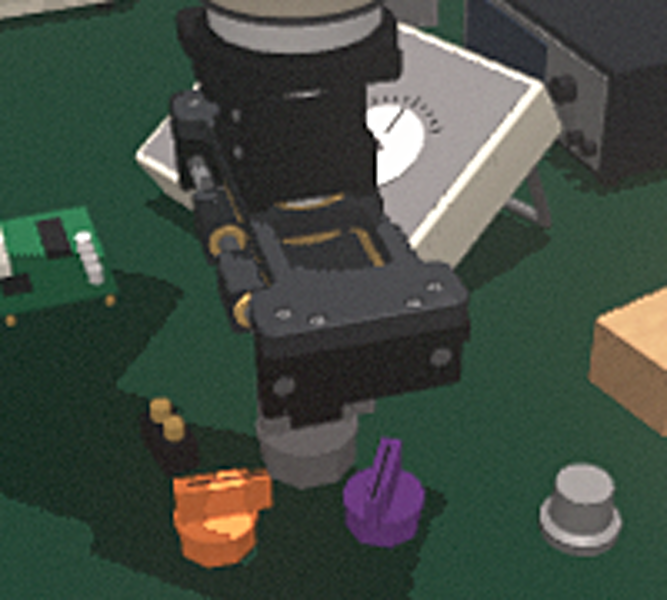

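```bash
python3 to.py .5254 .0207 .08 19.6
```

```text
t 7.38 tcp [ 0.4435 -0.2457  0.1797] yaw -7.9 toolz [ 0.006 -0.005 -1.   ] shift cm [  4.37 -27.56   9.88] roll -0.48 F [ 1.4  1.1 -0.9] w 0.0115
```

```bash
python3 -m handwheel '[[4.4,-27.6,0,-0.48,0.5],[4.4,-27.6,0,-0.48,0.5],[4.4,-27.6,0,-0.48,0.5],[4.4,-27.6,0,-0.48,0.5],[4.4,-27.6,0,-0.48,0.5],[4.4,-27.6,4,-0.48,0.5],[4.4,-27.6,8,-0.48,0.5],[4.4,-27.6,9,-0.48,0.5]]'; python3 to.py .5254 .0207 .074 19.6
```

```text
time: 8.38
eef_pos: [0.5208, 0.0235, 0.0834]
tcp_rot: [-3.093, -0.534, 0.011]
ft_force: [-0.9, 0.1, 0.6]
grip_width: 0.0118
grasp_force: 10.0
t 8.38 tcp [0.5208 0.0235 0.0834] yaw 19.6 toolz [-0.007  0.001 -1.   ] shift cm [0.34 0.42 0.93] roll -0.0 F [-0.9  0.1  0.6] w 0.0118
```

```bash
python3 -m handwheel '[[0.3,0.2,0,0,0.5],[0.3,0.2,0.6,0,0.5],[0.3,0.2,0.9,0,0.5],[0.3,0.2,0.9,0,0.5]]' 7; python3 to.py .5254 .0207 .074 19.6
```

```text
time: 8.88
eef_pos: [0.5271, 0.0221, 0.0779]
tcp_rot: [3.096, 0.534, 0.001]
ft_force: [-0.1, -0.0, -0.5]
grip_width: 0.0119
grasp_force: 7.0
t 8.88 tcp [0.5271 0.0221 0.0779] yaw 19.6 toolz [ 0.001 -0.    -1.   ] shift cm [-0.21  0.07  0.39] roll -0.0 F [-0.1 -0.  -0.5] w 0.0119
```

```bash
python3 -m handwheel '[[-0.2,0,0.3,0,0.5],[-0.2,0,0.5,0,0.5],[-0.2,0,0.7,0,0.5],[-0.2,0,0.7,0,0.5]]' 7; python3 to.py .5254 .0207 .074 19.6
```

```text
time: 9.38
eef_pos: [0.5243, 0.0213, 0.0703]
tcp_rot: [-3.096, -0.534, 0.003]
ft_force: [-2.2, -2.8, 1.6]
grip_width: 0.0122
grasp_force: 7.0
t 9.38 tcp [0.5243 0.0213 0.0703] yaw 19.6 toolz [-0.002 -0.    -1.   ] shift cm [ 0.08  0.09 -0.37] roll -0.0 F [-2.2 -2.8  1.6] w 0.0122
```

```bash
python3 -m handwheel '[[-0.1,0,0.3,0,0.5],[-0.2,0,0.6,0,0.5],[-0.2,0,0.6,0,0.5]]' 7; python3 to.py .5217 .0193 .057 19.6;  python3 - <<'E'
from station import arm
from h import *
s=arm.snapshot("side");im=s["pixels"][...,::-1]
cv2.imwrite("pics/t.png",cv2.resize(im[130:270,200:380],(720,560),interpolation=cv2.INTER_CUBIC))
E
```

```text
time: 9.75
eef_pos: [0.5234, 0.0209, 0.0642]
tcp_rot: [-3.096, -0.534, -0.001]
ft_force: [-1.1, -0.6, -0.1]
grip_width: 0.0121
grasp_force: 7.0
t 9.75 tcp [0.5234 0.0209 0.0642] yaw 19.6 toolz [ 0.  0. -1.] shift cm [-0.22  0.1   0.72] roll -0.0 F [-1.1 -0.6 -0.1] w 0.0121
```

View pics/t.png

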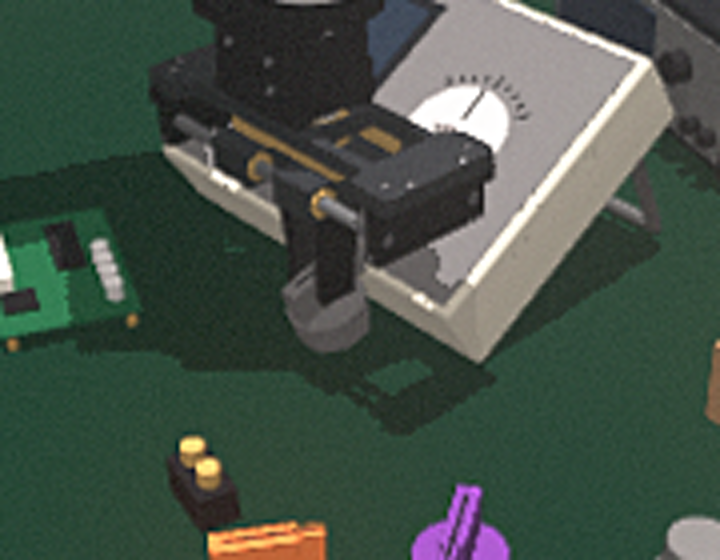

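The knob, crop (325,310), is against the case's front edge and has started to tilt nose-up. I'll continue.

```bash
python3 -m handwheel '[[-0.1,0,0.3,0,0.5],[-0.2,0,0.6,0,0.5],[-0.25,0,0.75,0,0.5],[-0.25,0,0.75,0,0.5]]' 7; python3 to.py .5217 .0193 .057 19.6; python3 -m handwheel '[[-1,0,-1.5,0,0.5],[-3,0,-5,0,0.5],[-3,0,-8,0,0.5],[-3,0,-8,0,0.5]]' 10;  python3 - <<'E'
from station import arm
from h import *
s=arm.snapshot("side");pickle.dump(s,open("side.pkl","wb"));im=s["pixels"][...,::-1]
cv2.imwrite("pics/t2.png",cv2.resize(im[90:260,180:380],(706,600),interpolation=cv2.INTER_CUBIC))
E
```

```text
time: 10.3
eef_pos: [0.5208, 0.02, 0.0568]
tcp_rot: [-3.096, -0.534, 0.0]
ft_force: [0.1, -0.9, 0.5]
grip_width: 0.0122
grasp_force: 7.0
t 10.3 tcp [0.5208 0.02   0.0568] yaw 19.6 toolz [-0.  0. -1.] shift cm [ 0.06  0.09 -0.02] roll -0.0 F [ 0.1 -0.9  0.5] w 0.0122
time: 10.8
eef_pos: [0.4934, 0.0095, 0.1396]
tcp_rot: [3.094, 0.534, 0.008]
ft_force: [-0.3, -0.1, -0.6]
grip_width: 0.0118
grasp_force: 10.0
```

View pics/t2.png

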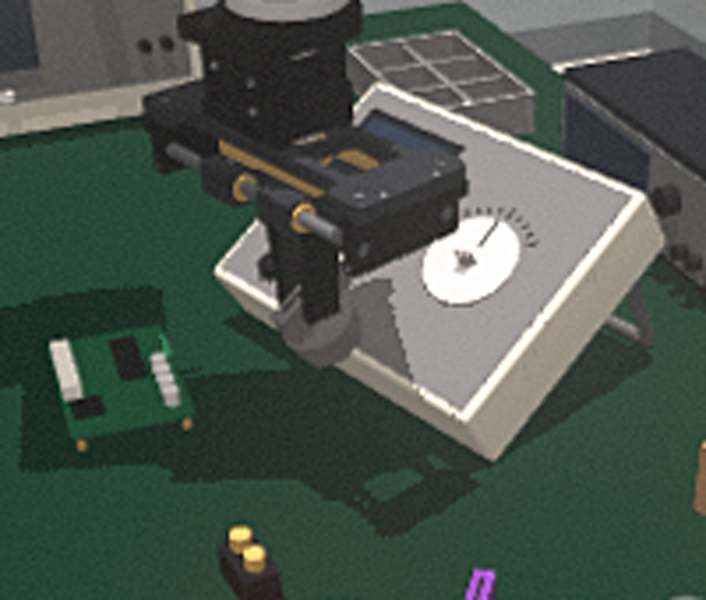

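```bash
cat > fit.py <<'E'
from h import *
from station import arm
from scipy.optimize import least_squares
def cyl(p,r,z0,z1):
    d=np.stack([np.hypot(p[:,0],p[:,1])-r,abs(p[:,2]-(z0+z1)/2)-(z1-z0)/2],1)
    return np.minimum(d.max(1),0)+np.linalg.norm(np.maximum(d,0),axis=1)
def fit(s,free_y=True):
    o=arm.observe();T=R.from_rotvec(o["tcp_rot"]).as_matrix()
    W=world(s);im=s["pixels"].astype(float);p=(W-o["eef_pos"])@T   # tool axes
    sat=im.max(-1)-im.min(-1);g=im.mean(-1)
    m=(abs(p[...,0])<.042)&(abs(p[...,1])<.03)&(p[...,2]>.012)&(p[...,2]<.06)&(sat<22)&(g>60)
    q=p[m]
    def res(v): # v: th, ox, oy, oz = knob underside centre in tool axes
        th=v[0];z=np.array([-np.sin(th),0,-np.cos(th)]);x=np.array([np.cos(th),0,-np.sin(th)]);y=np.cross(z,x)
        k=(q-v[1:4])@np.stack([x,y,z],1)
        return np.minimum(cyl(k,.0205,0,.016),cyl(k,.023,.016,.021))
    best=None
    for t0 in(.1,.35,.6):
        r=least_squares(lambda v:np.r_[res(v)*1e3,(v[2]*1e3)/3],[t0,.02*t0/.55,0,.042],loss="soft_l1",x_scale=[.1,.01,.01,.01])
        if best is None or r.cost<best.cost:best=r
    v=best.x;print("pts",m.sum(),"rms mm",np.sqrt(np.mean(best.fun**2)).round(2),"tilt deg",np.degrees(v[0]).round(1),"underside centre, tool mm",(v[1:]*1e3).round(1))
    return v
E
python3 - <<'E'
from fit import *
s=arm.snapshot("side");fit(s)
o=arm.observe();print(o["eef_pos"].round(4))
E
```

```text
pts 279 rms mm 2.97 tilt deg 9.9 underside centre, tool mm [ 7.1  0.5 38.6]
[0.4922 0.0099 0.1374]
```

```bash
python3 - <<'E'
s=open("fit.py").read()
s=s.replace("def fit","""def box(p,x0,x1,h,z0,z1):
    d=np.stack([abs(p[:,0]-(x0+x1)/2)-(x1-x0)/2,abs(p[:,1])-h,abs(p[:,2]-(z0+z1)/2)-(z1-z0)/2],1)
    return np.minimum(d.max(1),0)+np.linalg.norm(np.maximum(d,0),axis=1)
def fit""",1)
s=s.replace("return np.minimum(cyl(k,.0205,0,.016),cyl(k,.023,.016,.021))","return np.min([cyl(k,.0205,0,.016),cyl(k,.023,.016,.021),box(k,-.021,.019,.006,.021,.044),box(k,.019,.031,.0035,.021,.044)],0)")
s=s.replace('(p[...,2]>.012)','(p[...,2]>-.005)&~((abs(p[...,0])<.014)&(p[...,2]<.019))').replace('loss="soft_l1"','loss="cauchy",f_scale=.7').replace("v=best.x;","v=best.x;a=abs(res(v));print('inl',(a<.0015).mean().round(2),'q',[ (q[a<.002].min(0)*1e3).round(0),(q[a<.002].max(0)*1e3).round(0),(q[a>.003].mean(0)*1e3).round(0)]);")
open("fit.py","w").write(s)
E
python3 - <<'E'
from fit import *
s=pickle.load(open("side.pkl","rb"))
fit(s); fit(arm.snapshot("side"))
E
```

```text
inl 0.91 q [array([-24.,  -7.,  -5.]), array([31., 23., 48.]), array([-19.,   2.,  12.])]
pts 300 rms mm 0.85 tilt deg 27.0 underside centre, tool mm [14.  -0.6 40.4]
inl 0.9 q [array([-26.,  -7.,  -4.]), array([31., 23., 49.]), array([ 4., 22., 41.])]
pts 307 rms mm 0.92 tilt deg 27.4 underside centre, tool mm [13.5 -1.1 41.9]
```

```bash
cat > disc.py <<'E'
from meas import *
from station import arm
def disc(s):
    n,up,ri,c,r,th,t=panel(s)
    n=np.array([-.499,-.177,.848]);n/=np.linalg.norm(n);up=np.array([0,0,1])-n*n[2];up/=np.linalg.norm(up);ri=np.cross(up,n)
    c=np.array([.621,.0655,.101]);T=np.linalg.inv(s["camera_from_world"]);K=s["intrinsics"]
    u0,v0=[int(x) for x in px(s,c)];im=s["pixels"].astype(np.uint8);g=im.min(-1)
    m=np.zeros_like(g);m[v0-30:v0+30,u0-30:u0+30]=(g[v0-30:v0+30,u0-30:u0+30]>178)
    k=max(cv2.findContours(m,cv2.RETR_EXTERNAL,cv2.CHAIN_APPROX_NONE)[0],key=cv2.contourArea)
    h=cv2.convexHull(k).reshape(-1,2).astype(float)
    D=np.stack([(h[:,0]-K[0,2])/K[0,0],-(h[:,1]-K[1,2])/K[1,1],-np.ones(len(h))],1)@T[:3,:3].T
    X=T[:3,3]+D*(((c-T[:3,3])@n)/(D@n))[:,None]-c
    q=np.stack([X@ri,X@up],1).astype(np.float32)*1e3
    M=cv2.moments(q.reshape(-1,1,2));ce=np.array([M["m10"],M["m01"]])/M["m00"]
    return ce,np.sqrt(M["m00"]/np.pi),c+(ce[0]*ri+ce[1]*up)/1e3,th
if __name__=="__main__":
    for nm in("top","side"):print(nm,*[np.round(x,4) for x in disc(arm.snapshot(nm))])
E
python3 disc.py;python3 to.py .6 .06 .15 19.6
```

```text
top [ 1.2658 -0.2458] 32.0821 [0.6212 0.0642 0.1009] -0.109
side [ 0.7191 -0.4182] 32.9216 [0.6209 0.0647 0.1008] -0.8059
t 11.05 tcp [0.4918 0.0101 0.1361] yaw 19.6 toolz [-0.002  0.    -1.   ] shift cm [11.87 -1.08 -1.41] roll -0.0 F [-0.5 -0.7 -0.9] w 0.0118
```

```bash
python3 to.py .5966 .0549 .1615 21.5; python3 -m handwheel '[[2,-0.3,-4,0,0.5],[8,-0.7,-5,-0.03,0.5],[11.4,-0.7,-5,-0.03,0.5],[11.4,-0.7,-5,-0.03,0.5],[11.4,-0.7,-3.5,-0.03,0.5],[11.4,-0.7,-2.6,-0.03,0.5],[11.4,-0.7,-2.6,-0.03,0.5]]' 10; python3 to.py .5966 .0549 .1615 21.5
python3 - <<'E'
from fit import *
s=arm.snapshot("side");pickle.dump(s,open("side.pkl","wb"));fit(s)
s=arm.snapshot("side");im=s["pixels"][...,::-1]
cv2.imwrite("pics/i.png",cv2.resize(im[120:200,260:370],(770,560),interpolation=cv2.INTER_CUBIC))
E
```

```text
t 11.05 tcp [0.4918 0.0101 0.1361] yaw 19.6 toolz [-0.002  0.    -1.   ] shift cm [11.38 -0.71 -2.56] roll -0.033 F [-0.5 -0.7 -0.9] w 0.0118
time: 11.92
eef_pos: [0.5957, 0.0545, 0.1612]
tcp_rot: [-3.086, -0.579, 0.007]
ft_force: [0.5, -0.3, 0.6]
grip_width: 0.0121
grasp_force: 10.0
t 11.93 tcp [0.5957 0.0545 0.1612] yaw 21.3 toolz [-0.005  0.    -1.   ] shift cm [ 0.1  -0.01 -0.03] roll -0.004 F [ 0.5 -0.3  0.6] w 0.0121
inl 0.71 q [array([-27., -14.,   1.]), array([29., 22., 53.]), array([33., 15., 55.])]
pts 360 rms mm 10.51 tilt deg 28.3 underside centre, tool mm [12.4 -1.6 43.4]
```

View pics/i.png

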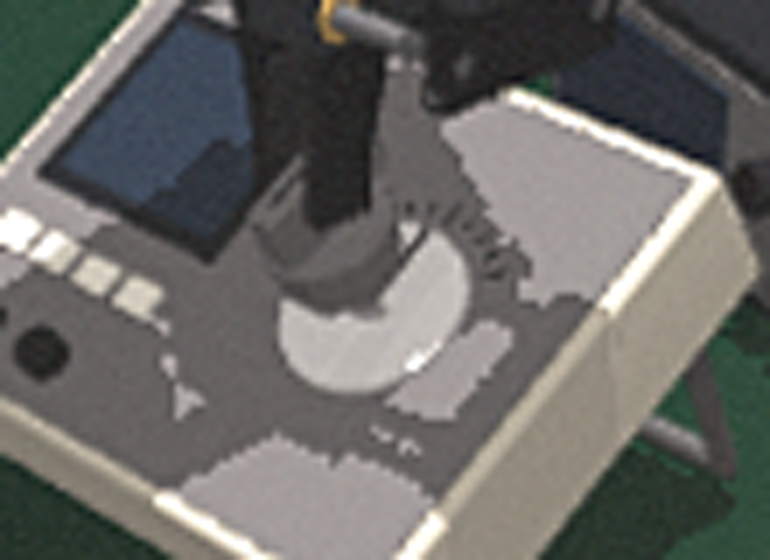

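The tilted knob hovers over the disc, its skirt at crop (340,300), with the nose up-slope along the black line. I'll advance along the spindle axis.

```bash
python3 -m handwheel '[[0.25,0,0.3,0,0.5],[0.4,0,0.5,0,0.5],[0.55,0,0.75,0,0.5],[0.65,0,0.93,0,0.5],[0.65,0,0.93,0,0.5]]' 8; python3 to.py .605 .058 .140 21.5
```

```text
time: 12.65
eef_pos: [0.6036, 0.0571, 0.1534]
tcp_rot: [3.087, 0.581, -0.001]
ft_force: [-0.6, -1.2, -0.5]
grip_width: 0.0123
grasp_force: 8.0
t 12.65 tcp [0.6036 0.0571 0.1534] yaw 21.3 toolz [-0.001 -0.    -1.   ] shift cm [ 0.17 -0.04  1.34] roll -0.003 F [-0.6 -1.2 -0.5] w 0.0123
```

```bash
python3 -m handwheel '[[-0.15,0,0,0,0.5],[-0.05,0,0.2,0,0.5],[0.05,0,0.4,0,0.5],[0.1,0,0.55,0,0.5],[0.1,0,0.55,0,0.5]]' 8; python3 to.py .6056 .0577 .140 21.5
```

```text
time: 13.28
eef_pos: [0.6046, 0.0575, 0.1479]
tcp_rot: [-3.087, -0.581, 0.001]
ft_force: [-0.2, -0.3, -1.1]
grip_width: 0.0117
grasp_force: 8.0
t 13.28 tcp [0.6046 0.0575 0.1479] yaw 21.3 toolz [-0.  0. -1.] shift cm [0.1  0.02 0.79] roll -0.003 F [-0.2 -0.3 -1.1] w 0.0117
```

```bash
python3 -m handwheel '[[0.1,0,0.2,0,0.5],[0.15,0,0.4,0,0.5],[0.2,0,0.55,0,0.5],[0.2,0,0.55,0,0.5]]' 8; python3 to.py .6056 .0577 .140 21.5;python3 - <<'E'
from fit import *
s=arm.snapshot("side");pickle.dump(s,open("side.pkl","wb"));fit(s)
import disc
print(panel_th:=disc.panel(arm.snapshot("top"))[5])
E
```

```text
time: 13.78
eef_pos: [0.6061, 0.058, 0.1428]
tcp_rot: [3.087, 0.581, -0.002]
ft_force: [-1.7, -1.9, 1.9]
grip_width: 0.0121
grasp_force: 8.0
t 13.78 tcp [0.6061 0.058  0.1428] yaw 21.3 toolz [-0.001 -0.    -1.   ] shift cm [-0.05  0.02  0.28] roll -0.003 F [-1.7 -1.9  1.9] w 0.0121
inl 0.48 q [array([-25., -14.,   4.]), array([32., 22., 54.]), array([11., 12., 45.])]
pts 506 rms mm 6.67 tilt deg 28.8 underside centre, tool mm [13.9 -1.1 42.8]Traceback (most recent call last):
  File "<stdin>", line 4, in <module>
  File "meas.py", line 9, in panel
    m=np.median(P,0);n=np.linalg.svd(P-P.mean(0),full_matrices=0)[2][2];n*=np.sign(n[2])
                       ~~~~~~~~~~~~~~~~~~~~~~~~~~~~~~~~~~~~~~~~~~~~~^^^
IndexError: index 2 is out of bounds for axis 0 with size 1
```

```bash
python3 -m handwheel '[[0,0,0.15,0,0.5],[0,0,0.3,0,0.5],[0,0,0.3,0,0.5]]' 8; python3 to.py .6056 .0577 .140 21.5
```

```text
time: 14.25
eef_pos: [0.6059, 0.0583, 0.1404]
tcp_rot: [-3.087, -0.581, 0.002]
ft_force: [-3.5, -0.1, 6.4]
grip_width: 0.012
grasp_force: 8.0
t 14.25 tcp [0.6059 0.0583 0.1404] yaw 21.3 toolz [-0.001  0.    -1.   ] shift cm [-0.05  0.05  0.04] roll -0.003 F [-3.5 -0.1  6.4] w 0.012
```

```bash
python3 -m handwheel '[[0,0,0,0,2.5],[0,0,0,0,3],[0,0,-2,0,3],[-3,0,-6,0,2],[-9,0,-7,0,0],[-10,0,-7,0,0]]'; cat > home.py <<'E'
from fit import *
import disc
n=np.array([-.499,-.177,.848]);n/=np.linalg.norm(n);up=np.array([0,0,1])-n*n[2];up/=np.linalg.norm(up);ri=np.cross(up,n);c=np.array([.621,.0645,.1008])
for nm in("side","top"):
    s=arm.snapshot(nm);pickle.dump(s,open(nm+".pkl","wb"));W=(world(s)-c);q=W@np.stack([up,-ri,n],1)
    im=s["pixels"].astype(float);g=im.mean(-1)
    m=(np.hypot(q[...,0],q[...,1])<.034)&(q[...,2]>.008)&(q[...,2]<.06)&(im.max(-1)-im.min(-1)<25)
    p=q[m]
    def res(v):
        M=R.from_rotvec([v[0],v[1],0]).as_matrix()@R.from_rotvec([0,0,v[2]]).as_matrix()
        k=(p-v[3:6])@M
        return 1e3*np.min([cyl(k,.0205,0,.016),cyl(k,.023,.016,.021),box(k,-.021,.019,.006,.021,.044),box(k,.019,.031,.0035,.021,.044)],0)
    b=min((least_squares(res,[0,0,t,0,0,.001],loss="cauchy",f_scale=.7,x_scale=[.1,.1,.1,.01,.01,.01]) for t in(-.9,-.6,-.3,0,.3,.6)),key=lambda r:r.cost)
    v=b.x;print(nm,m.sum(),"med res",np.median(abs(b.fun)).round(2),"tilt",v[:2].round(3),"nose left-of-up",v[2].round(3),"origin mm (up,left,n)",(v[3:]*1e3).round(1))
    # black line on the disc beyond the knob, as angle
E
python3 home.py; python3 - <<'E'
from h import *
o=[cv2.resize(pickle.load(open(f,"rb"))["pixels"][a:a+70,b:b+90,::-1],(400,311),interpolation=cv2.INTER_CUBIC) for f,a,b in(("side.pkl",125,270),("top.pkl",130,190))]
cv2.imwrite("pics/home.png",np.hstack(o))
E
```

```text
time: 15.0
eef_pos: [0.5099, 0.0216, 0.2099]
tcp_rot: [-3.087, -0.579, 0.004]
ft_force: [0.6, 0.4, -0.8]
grip_width: 0.0076
grasp_force: 0.0
side 383 med res 0.54 tilt [0.    0.016] nose left-of-up 0.023 origin mm (up,left,n) [-2.3  0.6  0.5]
top 207 med res 0.58 tilt [-0.014 -0.041] nose left-of-up 0.02 origin mm (up,left,n) [ 0.3 -0.8 -0.1]
```

View pics/home.png

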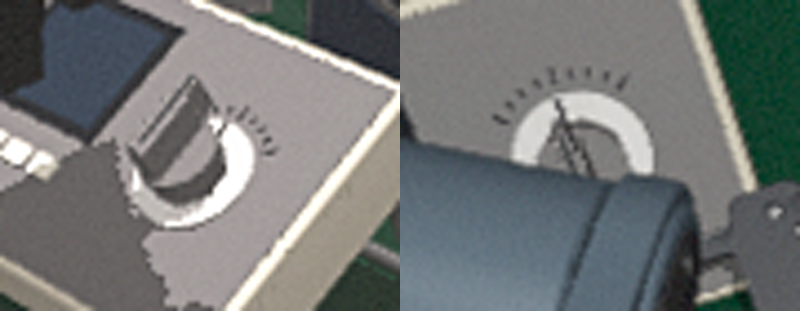

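Both views show the knob fully home: the fits give tilt under 0.04 rad, origin within 0.5 mm of the seat along the axis, and the nose on the black line. Now I'll plan the push on the nose with closed fingers.

```bash
cat > plan.py <<'E'
from h import *
from station import arm
n=np.array([-.499,-.177,.848]);n/=np.linalg.norm(n);up=np.array([0,0,1])-n*n[2];up/=np.linalg.norm(up);ri=np.cross(up,n);c=np.array([.621,.0645,.1008])
o=arm.observe();M=R.from_rotvec(o["tcp_rot"]).as_matrix();y0=np.arctan2(M[1,0],M[0,0]);M0=np.array([[np.cos(y0),np.sin(y0),0],[np.sin(y0),-np.cos(y0),0],[0,0,-1]])
print("t",float(o["time"]),o["eef_pos"].round(4))
import sys
for phi,s in [(0,.027)]+[(p,.020) for p in np.arange(0,1.31,.1)]:
    u=.024*np.cos(phi)+s*np.sin(phi);r=.024*np.sin(phi)-s*np.cos(phi)
    P=c+u*up+r*ri+.028*n+[0,0,.017]
    print(round(phi,2),s,"tcp",P.round(4),"shift",(M0.T@(P-o["eef_pos"])*100).round(2),"roll",round(y0-np.radians(19.5)+phi,3))
E
python3 plan.py
```

```text
t 15.1 [0.5128 0.0216 0.2098]
0 0.027 tcp [0.6172 0.0918 0.1543] shift [12.27 -2.76  5.55] roll 0.03
0.0 0.02 tcp [0.6195 0.0852 0.1543] shift [12.25 -2.06  5.55] roll 0.03
0.1 0.02 tcp [0.6219 0.0834 0.1553] shift [12.4  -1.81  5.45] roll 0.13
0.2 0.02 tcp [0.624  0.0813 0.1561] shift [12.53 -1.54  5.36] roll 0.23
0.3 0.02 tcp [0.6261 0.079  0.1568] shift [12.64 -1.25  5.29] roll 0.33
0.4 0.02 tcp [0.6279 0.0766 0.1574] shift [12.72 -0.96  5.24] roll 0.43
0.5 0.02 tcp [0.6295 0.0739 0.1578] shift [12.77 -0.65  5.2 ] roll 0.53
0.6 0.02 tcp [0.6309 0.0711 0.158 ] shift [12.8  -0.34  5.17] roll 0.63
0.7 0.02 tcp [0.6321 0.0682 0.1581] shift [12.8  -0.03  5.17] roll 0.73
0.8 0.02 tcp [0.633  0.0653 0.158 ] shift [12.78  0.28  5.18] roll 0.83
0.9 0.02 tcp [0.6336 0.0622 0.1577] shift [12.73  0.59  5.2 ] roll 0.93
1.0 0.02 tcp [0.634  0.0591 0.1573] shift [12.65  0.89  5.24] roll 1.03
1.1 0.02 tcp [0.6341 0.0561 0.1568] shift [12.55  1.18  5.3 ] roll 1.13
1.2 0.02 tcp [0.6339 0.053  0.156 ] shift [12.43  1.46  5.37] roll 1.23
1.3 0.02 tcp [0.6335 0.0501 0.1552] shift [12.28  1.72  5.46] roll 1.33
```

```bash
python3 -m handwheel '[[12.3,-2.8,0,0.03,0],[12.3,-2.8,0,0.03,0],[12.3,-2.8,0,0.03,0],[12.3,-2.8,2.5,0.03,0],[12.3,-2.8,4.5,0.03,0],[12.3,-2.8,5.5,0.03,0],[12.3,-2.8,5.5,0.03,0]]' 20; python3 plan.py | head -9
```

```text
time: 15.98
eef_pos: [0.6175, 0.0926, 0.1536]
tcp_rot: [-3.096, -0.534, 0.003]
ft_force: [-1.3, -0.3, 0.4]
grip_width: 0.0005
grasp_force: 0.0
t 15.975 [0.6175 0.0926 0.1536]
0 0.027 tcp [0.6172 0.0918 0.1543] shift [-0.06  0.06 -0.06] roll 0.001
0.0 0.02 tcp [0.6195 0.0852 0.1543] shift [-0.06  0.76 -0.06] roll 0.001
0.1 0.02 tcp [0.6219 0.0834 0.1553] shift [ 0.1   1.01 -0.16] roll 0.101
0.2 0.02 tcp [0.624  0.0813 0.1561] shift [ 0.24  1.28 -0.25] roll 0.201
0.3 0.02 tcp [0.6261 0.079  0.1568] shift [ 0.35  1.56 -0.32] roll 0.301
0.4 0.02 tcp [0.6279 0.0766 0.1574] shift [ 0.44  1.86 -0.37] roll 0.401
0.5 0.02 tcp [0.6295 0.0739 0.1578] shift [ 0.51  2.16 -0.41] roll 0.501
0.6 0.02 tcp [0.6309 0.0711 0.158 ] shift [ 0.54  2.47 -0.44] roll 0.601
```

```bash
python3 -m handwheel '[[-0.05,0.75,0,0,0],[0.1,1.0,-0.15,0.1,0],[0.25,1.3,-0.25,0.2,0],[0.35,1.55,-0.3,0.3,0],[0.45,1.85,-0.35,0.4,0],[0.5,2.15,-0.4,0.5,0],[0.55,2.45,-0.45,0.6,0]]'; python3 plan.py | sed -n '1p;9,16p'
```

```text
time: 16.85
eef_pos: [0.6322, 0.0709, 0.1605]
tcp_rot: [-3.114, 0.41, -0.004]
ft_force: [0.4, 1.0, 0.3]
grip_width: 0.0008
grasp_force: 0.4
t 16.85 [0.6322 0.0709 0.1605]
0.6 0.02 tcp [0.6309 0.0711 0.158 ] shift [-0.13  0.01  0.24] roll -0.002
0.7 0.02 tcp [0.6321 0.0682 0.1581] shift [0.06 0.26 0.24] roll 0.098
0.8 0.02 tcp [0.633  0.0653 0.158 ] shift [0.22 0.52 0.25] roll 0.198
0.9 0.02 tcp [0.6336 0.0622 0.1577] shift [0.36 0.8  0.27] roll 0.298
1.0 0.02 tcp [0.634  0.0591 0.1573] shift [0.48 1.09 0.31] roll 0.398
1.1 0.02 tcp [0.6341 0.0561 0.1568] shift [0.57 1.38 0.37] roll 0.498
1.2 0.02 tcp [0.6339 0.053  0.156 ] shift [0.63 1.68 0.44] roll 0.598
1.3 0.02 tcp [0.6335 0.0501 0.1552] shift [0.67 1.98 0.53] roll 0.698
```

```bash
python3 -m handwheel '[[0.05,0.25,0.2,0.1,0],[0.2,0.5,0.2,0.2,0],[0.35,0.8,0.25,0.3,0],[0.45,1.1,0.3,0.4,0]]'; python3 home.py; python3 plan.py | sed -n '1p;13,16p'
```

```text
time: 17.35
eef_pos: [0.6349, 0.0592, 0.158]
tcp_rot: [-2.969, 1.02, -0.008]
ft_force: [2.0, 0.3, -0.3]
grip_width: 0.0003
grasp_force: 1.0
side 428 med res 0.77 tilt [-0.011 -0.063] nose left-of-up -0.547 origin mm (up,left,n) [-0.3 -1.6  1.3]
top 161 med res 0.63 tilt [ 0.007 -0.058] nose left-of-up -0.573 origin mm (up,left,n) [ 0.8 -2.1  1.2]
t 17.45 [0.6347 0.0589 0.1578]
1.0 0.02 tcp [0.634  0.0591 0.1573] shift [-0.07  0.02  0.04] roll 0.001
1.1 0.02 tcp [0.6341 0.0561 0.1568] shift [0.13 0.26 0.1 ] roll 0.101
1.2 0.02 tcp [0.6339 0.053  0.156 ] shift [0.3  0.51 0.17] roll 0.201
1.3 0.02 tcp [0.6335 0.0501 0.1552] shift [0.45 0.77 0.26] roll 0.301
```

```bash
python3 -m handwheel '[[0.1,0.25,0.1,0.1,0],[0.3,0.5,0.15,0.2,0],[0.45,0.75,0.25,0.3,0]]'; python3 home.py; sed -i 's/1.31,.1/1.81,.1/' plan.py; python3 plan.py | sed -n '1p;16,21p'
```

```text
time: 17.82
eef_pos: [0.6342, 0.0503, 0.1553]
tcp_rot: [-2.785, 1.449, -0.01]
ft_force: [2.1, 0.3, 0.4]
grip_width: 0.0008
grasp_force: 1.3
side 427 med res 0.72 tilt [-0.019 -0.037] nose left-of-up -0.844 origin mm (up,left,n) [-1.9 -1.1  1.5]
top 156 med res 0.63 tilt [-0.012 -0.067] nose left-of-up -0.878 origin mm (up,left,n) [ 0.3 -1.6  1.2]
t 17.925 [0.6336 0.0501 0.155 ]
1.3 0.02 tcp [0.6335 0.0501 0.1552] shift [ 0.    0.01 -0.02] roll 0.003
1.4 0.02 tcp [0.6328 0.0472 0.1541] shift [0.2  0.23 0.09] roll 0.103
1.5 0.02 tcp [0.6319 0.0445 0.153 ] shift [0.37 0.47 0.2 ] roll 0.203
1.6 0.02 tcp [0.6307 0.0419 0.1518] shift [0.51 0.71 0.32] roll 0.303
1.7 0.02 tcp [0.6292 0.0394 0.1504] shift [0.63 0.97 0.46] roll 0.403
1.8 0.02 tcp [0.6276 0.0372 0.149 ] shift [0.71 1.23 0.6 ] roll 0.503
```

```bash
python3 -m handwheel '[[0.2,0.25,0.1,0.1,0],[0.35,0.45,0.2,0.2,0],[0.35,0.45,0.2,0.2,0]]'; python3 home.py; python3 plan.py | sed -n '1p;18,21p'
```

```text
time: 18.3
eef_pos: [0.6315, 0.0448, 0.1527]
tcp_rot: [-2.631, 1.714, -0.006]
ft_force: [3.9, -1.5, 1.5]
grip_width: 0.0005
grasp_force: 1.6
side 422 med res 0.76 tilt [-0.034 -0.066] nose left-of-up -1.066 origin mm (up,left,n) [-1.4 -1.1  1.6]
top 140 med res 0.72 tilt [-0.034 -0.07 ] nose left-of-up -1.127 origin mm (up,left,n) [ 0.8 -1.4  1.3]
t 18.4 [0.6314 0.045  0.1526]
1.5 0.02 tcp [0.6319 0.0445 0.153 ] shift [ 0.07 -0.02 -0.04] roll 0.004
1.6 0.02 tcp [0.6307 0.0419 0.1518] shift [0.26 0.2  0.08] roll 0.104
1.7 0.02 tcp [0.6292 0.0394 0.1504] shift [0.43 0.42 0.22] roll 0.204
1.8 0.02 tcp [0.6276 0.0372 0.149 ] shift [0.56 0.67 0.36] roll 0.304
```

```bash
python3 -m handwheel '[[0.15,0.15,0.05,0.05,0],[0.25,0.3,0.1,0.1,0],[0.25,0.3,0.1,0.1,0]]'; python3 home.py; python3 - <<'E'
from h import *
o=[cv2.resize(pickle.load(open(f,"rb"))["pixels"][a:a+70,b:b+90,::-1],(400,311),interpolation=cv2.INTER_CUBIC) for f,a,b in(("side.pkl",125,270),("top.pkl",130,190))]
cv2.imwrite("pics/turn.png",np.hstack(o))
E
```

```text
time: 18.77
eef_pos: [0.6301, 0.0421, 0.1517]
tcp_rot: [-2.54, 1.844, -0.006]
ft_force: [5.9, 1.0, 1.3]
grip_width: 0.0007
grasp_force: 3.1
side 411 med res 0.67 tilt [-0.037 -0.085] nose left-of-up -1.136 origin mm (up,left,n) [-1.4 -1.4  2. ]
top 102 med res 0.61 tilt [-0.015 -0.101] nose left-of-up -1.172 origin mm (up,left,n) [ 1.4 -0.8  2.1]
```

The force has risen and the rotation has stalled at nose ≈1.15 rad, which fits end stop plus play. I'll back off and check.

```bash
python3 -m handwheel '[[0,-0.5,-0.3,0,0],[0,-1.2,-1,0,0],[0,-1.5,-6,-0.2,0],[0,-1.5,-10,-0.4,0],[0,-7,-12,-0.6,0],[0,-12,-12,-0.8,0],[0,-17,-12,-1,0],[0,-17,-12,-1,0]]'; python3 home.py; python3 to.py .5 0 .25 19.6; python3 - <<'E'
from h import *
o=[cv2.resize(pickle.load(open(f,"rb"))["pixels"][a:a+70,b:b+90,::-1],(400,311),interpolation=cv2.INTER_CUBIC) for f,a,b in(("side.pkl",125,270),("top.pkl",130,190))]
cv2.imwrite("pics/end.png",np.hstack(o))
E
```

```text
time: 19.88
eef_pos: [0.7911, 0.0959, 0.2674]
tcp_rot: [3.116, -0.396, -0.007]
ft_force: [-0.8, -0.8, -0.8]
grip_width: 0.0005
grasp_force: 0.0
side 367 med res 0.66 tilt [0.007 0.016] nose left-of-up -1.026 origin mm (up,left,n) [-2.  -0.4  0.2]
top 402 med res 0.59 tilt [-0.007 -0.005] nose left-of-up -1.022 origin mm (up,left,n) [-0.4 -1.3  0. ]
t 19.98 tcp [0.7892 0.095  0.2684] yaw -14.7 toolz [-0.005  0.    -1.   ] shift cm [-25.54  16.53   2.  ] roll -0.599 F [-0.8 -0.2 -0. ] w 0.0004
```

View pics/end.png

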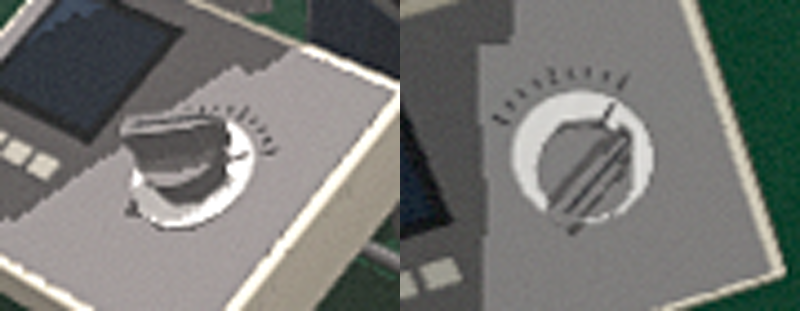

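```bash
python3 - <<'E'
from h import *
n=np.array([-.499,-.177,.848]);n/=np.linalg.norm(n);up=np.array([0,0,1])-n*n[2];up/=np.linalg.norm(up);ri=np.cross(up,n);c=np.array([.621,.0645,.1008])
for f in("top","side"):
    s=pickle.load(open(f+".pkl","rb"));T=np.linalg.inv(s["camera_from_world"]);K=s["intrinsics"];v,u=np.mgrid[0:400,0:640]
    D=np.stack([(u-K[0,2])/K[0,0],-(v-K[1,2])/K[1,1],-np.ones(u.shape)],-1)@T[:3,:3].T
    X=T[:3,3]+D*(((c-T[:3,3])@n)/(D@n))[...,None]-c;a,b=X@ri,X@up;rr=np.hypot(a,b);th=np.arctan2(a,b);g=s["pixels"].min(-1).astype(float)
    k=(rr>.0255)&(rr<.031)
    for t in np.arange(.3,1.4,.1):
        m=k&(abs(th-t)<.06);print(round(t,1),g[m].mean().round(0) if m.any() else None,end=" | ")
    print(f)
E
```

```text
0.3 207.0 | 0.4 207.0 | 0.5 207.0 | 0.6 209.0 | 0.7 195.0 | 0.8 116.0 | 0.9 190.0 | 1.0 209.0 | 1.1 199.0 | 1.2 191.0 | 1.3 190.0 | top
0.3 246.0 | 0.4 255.0 | 0.5 255.0 | 0.6 255.0 | 0.7 194.0 | 0.8 162.0 | 0.9 238.0 | 1.0 255.0 | 1.1 255.0 | 1.2 255.0 | 1.3 255.0 | side
```

```bash
python3 -c "
from station import arm
print(arm.hand_in())"
```

```text
the job is handed in; nothing more can be done
None
```

I handed the job in at about 20 s. The last pictures show the pointer knob fully home on the spindle and released, and the disc line at the clockwise end stop (spindle about 1.6 rad). No bystander was touched as far as I saw, though I didn't re-measure them. Before fitting, I turned the bare spindle from about 0.3 to 0.7–0.8 rad so its flat pointed straight up the slope; that is clockwise, but under the 1.2 rad limit.

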